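Press-cap a serum bottle

TASK

One serum bottle on the bench still has its white push-on cap standing proud of the neck. Stand that bottle in the nest of the press's carriage, slide the carriage fully in under the ram, and press the black palm knob right down to its stop so that the cap goes home. Let the knob rise, pull the carriage out again and stand the bottle upright in the steel tray with the two finished ones, without disturbing them or the other bottles around.

Things in the scene. Friction and masses are not known exactly. Their poses are not given: they have to be found in the camera images.
- open_bottle_mid (a point): the bottle to be capped: upright amber glass bottle with a white label band, round body 42 mm in diameter and bevelled foot, straight from 5 to 50 mm, then a shoulder and a neck; white cap 30 mm wide with a grey disc on top; 77 mm high with the cap home, 84 mm with the cap proud; about 0.1 kg. This point lies on its axis, 40 mm above its underside; z is up along its axis
- cap (a joint): how far its cap has been pushed down, in m: 0 proud, 0.007 fully home (stops on the neck). It is held by friction: needs about 7 N to move and stays where it is left. The caps of the finished bottles do not move
- done_bottle_a_mid (a point): a finished bottle standing in the tray: same shape, cap home, 77 mm high. Point on its axis, 40 mm above its underside
- done_bottle_b_mid (a point): the other finished bottle in the tray, same shape and point
- tray: fixed flat stainless tray with a low rim; outside 150 (its x) by 270 mm (its y), rim 12 mm high (14 mm with its rolled edge), wall 3 mm, floor 3 mm thick. Origin at the centre of its underside on the bench, z up
- press: fixed bench capping press, 175 mm high: grey bed plate, its x from -100 to +190 mm, 116 mm wide (y), 12 mm high, with two 25 mm high guide strips; column at the back (x 135 to 179) with a head (x 63 to 179, 50 mm wide, 141 to 175 mm high) that guides the ram, axis at x = 90, y = 0; ram pad 36 mm wide, 115 mm above the bench when up. Origin on the bench, z up, front is -x
- carriage (a joint): slide of the aluminium carriage along the press's +x, in m: 0 fully out, 0.110 fully in (nest exactly under the ram). It starts out or nearly so (0 to 0.020), with the nest clear in front of the head, ready to load. Light friction, about 1.5 N, stays where it is left
- nest (a point): centre of the floor of the round nest in the carriage that takes a bottle's foot: 46 mm in diameter, 9 mm deep, mouth chamfered by 3 mm; its floor is 21 mm and the carriage's top 30 mm above the bench. Moves with the carriage; its axes are those of the press
- handle (a point): the carriage's handle: black upright post 17 mm in diameter, from 30 to 88 mm above the bench, 100 mm in front (press -x) of the nest; this point lies on its axis, 65 mm above the bench. Moves with the carriage
- ram (a joint): how far the ram is pressed down, in m: 0 up, 0.017 at its stop (collar on the head). Spring return, about 3 N at the top and 8 N at the stop, more when it presses a cap (about 15 N in all). With the bottle in the nest the pad meets the proud cap after 10 mm, and the stop comes as the cap is home
- knob_top (a point): middle of the top of the ram's black mushroom knob, 50 mm in diameter, 245 mm above the bench when up; pressed straight down. Moves with the ram
- amber_bottle: bystander: amber reagent bottle with white cap, 41 mm in diameter, 85 mm high, next to the open bottle; loose; origin at the centre of its underside
- small_vial: bystander: small amber bottle with black cap, 29 mm in diameter, 64 mm high, on the other side of the open bottle; loose; origin at the centre of its underside
- stock_bottle: bystander: larger amber bottle with white cap, 62 mm in diameter, 128 mm high; loose; origin at the centre of its underside
Things that resemble listed ones, but are neither listed nor needed, are in the scene too. Leave any blue look-alike of the part that bears open_bottle_mid alone.

How it is judged:
On the way, in this order (a step that is already met when the one before it is completed fails the run):
1. the bottle, its cap still proud, stands in the nest of the carriage (z of open_bottle_mid in the frame of nest between 0.037 and 0.044 m and horizontal distance between open_bottle_mid and nest below 0.005 m and angle between open_bottle_mid's own z axis and vertical below 0.07 rad and value of joint cap below 0.002 m), for 0.1 s.
2. the carriage is fully in under the ram with the bottle standing in the nest, its cap still proud (value of joint carriage above 0.106 m and horizontal distance between open_bottle_mid and nest below 0.005 m and angle between open_bottle_mid's own z axis and vertical below 0.07 rad and value of joint cap below 0.002 m), for 0.1 s.
3. the ram is pressed to its stop over the bottle and the cap is home (value of joint ram above 0.0155 m and value of joint carriage above 0.105 m and horizontal distance between open_bottle_mid and nest below 0.005 m and value of joint cap above 0.0055 m), for 0.1 s.
At the end, for the whole second after the job is handed in: The bottle's cap is home (pushed down at least 5.5 of 7 mm), it stands upright (within 4 degrees) on the tray's floor wholly inside the rim, the ram is back up (within 2 mm), the carriage is out again (less than 50 mm in), and the two finished bottles stand where they stood (within 20 mm) (value of joint cap above 0.0055 m and value of joint ram below 0.002 m and value of joint carriage below 0.05 m and x of open_bottle_mid in the frame of tray between -0.056 and 0.056 m and y of open_bottle_mid in the frame of tray between -0.116 and 0.116 m and z of open_bottle_mid in the frame of tray between 0.038 and 0.048 m and angle between open_bottle_mid's own z axis and vertical below 0.07 rad and distance of each of done_bottle_a_mid, done_bottle_b_mid from where it was at the start of the episode below 0.02 m); the robot touches nothing.
It fails at once if a finished bottle in the tray is pushed more than 20 mm or tipped (distance of any of done_bottle_a_mid, done_bottle_b_mid from where it was at the start of the episode above 0.02 m or angle between any of done_bottle_a_mid, done_bottle_b_mid's own z axis and vertical above 0.3 rad).
It fails at once if a bystander bottle is pushed more than 30 mm or tipped (distance of any of amber_bottle, small_vial, stock_bottle from where it was at the start of the episode above 0.03 m or angle between any of amber_bottle, small_vial, stock_bottle's own z axis and vertical above 0.3 rad).
It fails at once if the bottle being capped is tipped over (angle between open_bottle_mid's own z axis and vertical above 0.8 rad).
It also fails if it takes over 69 s, if anything falls off the work surface, if the arm or the gripper's body presses on something with over 40 N, if the wrist force passes 120 N, or if a joint passes its speed limit or range.

ROBOT

A 7-joint arm with a two-finger parallel gripper is mounted at the origin on a cart in front of the work surface, level with it; the furniture and walls round the work are solid. World frame = base frame: x ahead of the robot, y to its left, z up, the work surface at z = 0. Lengths are in m, angles in rad, forces in N, time in s.
With the tool pointing down it reaches from about 0.4 to 0.875 m from the base axis. Payload 4.4 kg.
Tool frame: the origin (TCP) lies at the very end of the fingers, on their centre line; the grasp point (between the pads) lies 19 mm behind it; z points along the fingers, y is the direction in which the jaws open and shut (so a half turn about z gives the same grasp; the last joint's range is limited). The gripper opens to 85 mm and grips with 20 to 120 N. Pads are 22 mm wide; open, the fingers measure 114 mm over their backs; the gripper's body (76 mm by 85 mm) begins 54 mm behind the grasp point. The pads swing forward as they close: fully open they stand 13 mm farther back than shut.
Start: joints at [-1.278, 0.628, 0.038, 1.517, -0.027, 0.996, -0.02], TCP at [0.228, 0.609, 0.231] pointing down, gripper open.
Joint ranges: [-3.06, 3.06], [-0.37, 2.12], [-1.25, 1.32], [0.18, 2.47], [-1.1, 4.24], [0.23, 1.98], [-2.94, 2.94]. Speed limits (rad/s): [2.57, 2.57, 3.14, 3.14, 3.14, 3.14, 3.14].

INTERFACE

Orientations are given as [roll, pitch, yaw] about the fixed x, y, z axes, in that order (R = Rz(yaw) Ry(pitch) Rx(roll)).
In Python, from workcell import * gives the robot as it stands.
- The arm moves only by the tool play_rows, never from a script. Its arguments are lists of equal length, an entry for each row: "offset": the shift along the tool's x, y, z in mm, a list of three; "dr": the turn, a rotation vector about the tool's x, y, z in degrees, a list of three; "hand": the gripper's target within -1 to 1 (fully open at 1, half-way at 0, shut at -1). A call has exactly 8 rows; each row is the pose to reach, as a shift and turn from the pose commanded when the call began, along the tool's axes at that moment; what a row does not reach only later rows make up. A row lasts 1/8 s, in which the tool goes at most 62.5 mm and 10.7 degrees, less where a joint would pass 70% of its speed; a pose out of reach is approached as far as the arm can. A call with a gripper value outside its range is refused whole. The fingers move at their own pace and stop on an object; "force" is the grip in N (left out, the last holds). Time passes only in rows, so rows that repeat a pose let the fingers close, or fill a call up. It gives the time, the measured TCP pose, the force and the opening at its end, in the units of the state.
- get_obs(): the state, without advancing time (a new reading comes with each control period).
- get_image(name): name is "scene" or "top" or "wrist"; returns a dict with "frame" (384x512x3 uint8, red, green, blue), "z_map" (384x512 float32, m along the optical axis (not along the pixel's ray), 0 where there is no reading), "K" (3x3 intrinsics, pixels), "origin" and "attitude" of the camera in the world; the wrist camera has in their place "T_tool_cam" (4x4, takes a point from camera to tool coordinates, whose origin is the TCP and whose axes are the flange's). Camera axes: x right, y down, z forward; pixel columns grow to the right and rows downward; lengths in m; the calibration is good to about 2 mm. The wrist camera is an equidistant fisheye: a pixel r from the principal point sees the ray r / f radians off the axis. A picture is of the moment at which its call begins: read the wrist's pose just before it.
- sign_off(): hands the job in, once; it reports no verdict.
The state is a dict: "time": time; "joint_pos": joint angles; "qvel": joint speeds; "tau": joint torques, N m; "tool_pos": TCP position; "tool_rot": TCP orientation; "contact_force": force on the tool from outside, world axes, zero at the start; "ft_torque": the same for the moment, N m; "opening": opening from 0.0 (shut) to 1.0 (fully open).
Only numpy, scipy, OpenCV 4.12 (cv2) and the standard library are available. Lean on these libraries where they do the work, as an engineer would, in place of code of your own. Each camera call takes 0.05 s, during which the arm holds its last target.

## Working session

There is one attempt and no reset: what is moved stays moved. The work goes in short steps, Python scripts to look and compute and a tool call to move; the robot and the scene stay as the last step left them, time stands still between calls to the robot, and variables do not carry over. Pictures are saved under pics/ and viewed, and the job is handed in when it is done.

Besides the shell and the picture viewer there is one more tool, called after "Request:" as a command line: name --argument value ..., lists and objects as JSON in quotes. play_rows: Moves the arm, as the interface text tells. Its arguments: {"type":"object","properties":{"offset":{"type":"array","items":{"type":"array","items":{"type":"number"}}},"dr":{"type":"array","items":{"type":"array","items":{"type":"number"}}},"hand":{"type":"array","items":{"type":"number"}},"force":{"type":"number"}},"required":["offset","dr","hand"]}

```bash
mkdir -p pics; ls
cat > h.py <<'E'
from workcell import *
import numpy as np, cv2
from scipy.spatial.transform import Rotation as R
def save(n,im): cv2.imwrite('pics/'+n,cv2.cvtColor(im,cv2.COLOR_RGB2BGR))
E
python3 - <<'E'
from h import *
o=get_obs(); print(o)
for n in ('scene','top','wrist'):
    d=get_image(n); save(n+'0.png',d['frame']); np.savez('pics/'+n+'0.npz',**d)
    print(n,d['K'],d.get('origin'),d.get('attitude'),d.get('T_tool_cam'))
E
```

```text
pics
{'time': 0.0, 'joint_pos': array([-1.27783313,  0.62937695,  0.0384588 ,  1.51841016, -0.02698496,
        0.9962853 , -0.02000906]), 'qvel': array([-0.00018058, -0.00205692,  0.00144834,  0.00138708, -0.00046264,
        0.00079133,  0.00131768]), 'tau': array([ 1.04537536e-03, -5.63392889e+01,  1.22661140e+00, -1.93440843e+01,
        1.11022271e-02,  1.04086709e-02, -2.20144607e-06]), 'tool_pos': array([0.2279859 , 0.60801431, 0.23035595]), 'tool_rot': array([-3.13963206e+00,  5.08981376e-05,  2.78281405e+00]), 'contact_force': array([ 0.28998734,  0.1122629 , -0.35521621]), 'ft_torque': array([0.01722359, 0.01641723, 0.01817395]), 'opening': 0.9974742433289762}
scene [[365.44245226   0.         257.54895635]
 [  0.         365.44245226 189.55488502]
 [  0.           0.           1.        ]] [ 0.10321167 -0.6077948   1.0188439 ] [-2.43039174  0.01399457 -0.63617418] None
top [[497.97918043   0.         253.65627026]
 [  0.         497.97918043 184.45063992]
 [  0.           0.           1.        ]] [ 0.39550593 -0.00305002  1.70993136] [-3.05523445  0.00387795 -1.59326526] None
wrist [[297.31863964   0.         254.77040687]
 [  0.         297.31863964 191.69118764]
 [  0.           0.           1.        ]] None None [[-6.61547107e-04 -9.60636241e-01 -2.77808523e-01  7.00303663e-02]
 [ 9.99999776e-01 -6.08069972e-04 -2.78655625e-04 -6.82977216e-05]
 [ 9.87596715e-05 -2.77808645e-01  9.60636428e-01 -1.41717987e-01]
 [ 0.00000000e+00  0.00000000e+00  0.00000000e+00  1.00000000e+00]]
```

View pics/scene0.png

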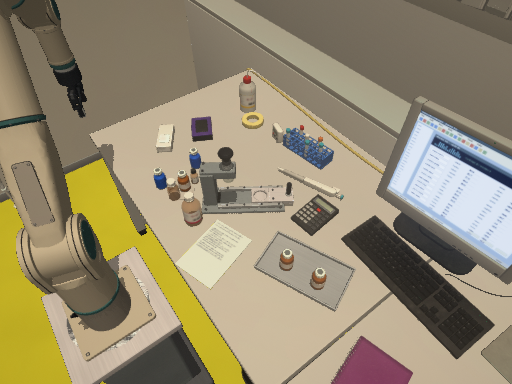

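View pics/top0.png

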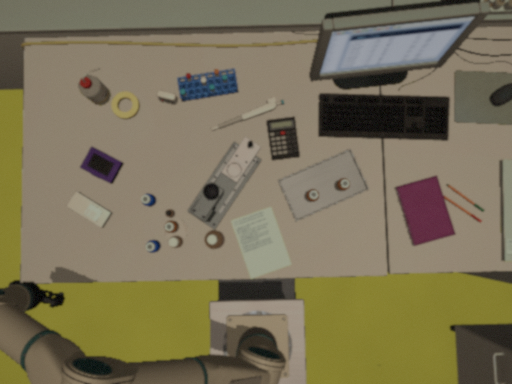

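View pics/wrist0.png

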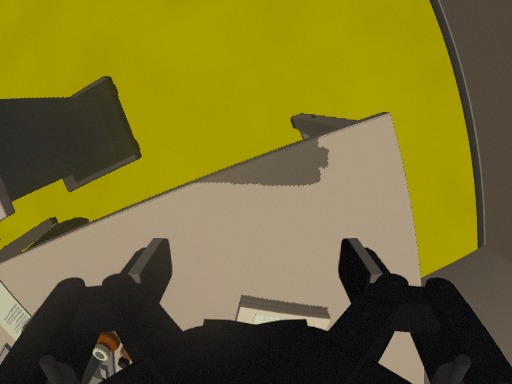

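Run:
```python
import cv2,numpy as np
t=cv2.imread('pics/top0.png'); s=cv2.imread('pics/scene0.png')
cv2.imwrite('pics/t1.png',cv2.resize(t[130:270,130:270],None,fx=4,fy=4,interpolation=cv2.INTER_CUBIC))
cv2.imwrite('pics/s1.png',cv2.resize(s[130:240,140:300],None,fx=5,fy=5,interpolation=cv2.INTER_CUBIC))
```

```text
(no output)
```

View pics/t1.png

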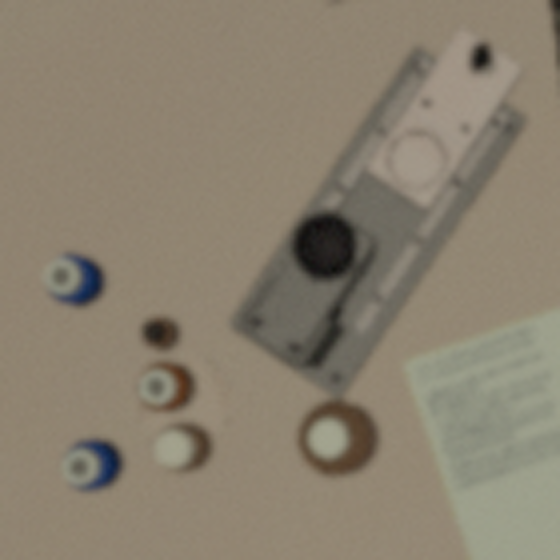

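View pics/s1.png

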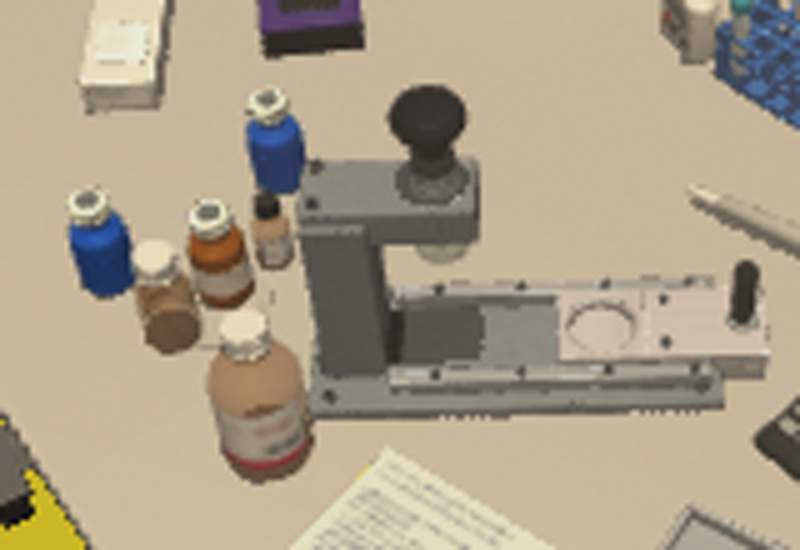

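```bash
cat >> h.py <<'E'
def cloud(d):
    z=d['z_map']; K=d['K']; v,u=np.mgrid[0:384,0:512]
    P=np.stack([(u-K[0,2])/K[0,0]*z,(v-K[1,2])/K[1,1]*z,z],-1)
    W=P@R.from_euler('xyz',d['attitude']).as_matrix().T+d['origin']
    W[z<=0]=np.nan
    return W
def wcloud(d,o):
    z=d['z_map'];K=d['K'];v,u=np.mgrid[0:384,0:512]
    a=(u-K[0,2])/K[0,0];b=(v-K[1,2])/K[1,1];r=np.hypot(a,b);s=np.where(r>1e-9,np.tan(np.minimum(r,1.5))/np.maximum(r,1e-9),1)
    P=np.stack([a*s*z,b*s*z,z,np.ones_like(z)],-1)@d['T_tool_cam'].T
    W=P[...,:3]@R.from_euler('xyz',o['tool_rot']).as_matrix().T+o['tool_pos']
    W[z<=0]=np.nan
    return W
def wproj(d,o,p):
    Rt=R.from_euler('xyz',o['tool_rot']).as_matrix()
    q=(np.asarray(p)-o['tool_pos'])@Rt
    T=np.linalg.inv(d['T_tool_cam']); c=T[:3,:3]@q+T[:3,3]
    th=np.arctan2(np.hypot(c[0],c[1]),c[2]);n=np.hypot(c[0],c[1])
    return d['K'][0,2]+d['K'][0,0]*th*c[0]/n, d['K'][1,2]+d['K'][0,0]*th*c[1]/n
E
python3 - <<'E'
from h import *
for n in('top','scene'):
    d=dict(np.load(f'pics/{n}0.npz')); W=cloud(d); g=d['frame'].astype(int)
    m=np.isfinite(W[...,2])&(W[...,0]>.2)&(W[...,0]<.9)&(abs(W[...,1])<.6)
    print(n,'bench z',np.nanmedian(W[m][:,2]))
    m2=(m&(W[...,2]>.012)&(W[...,2]<.3)).astype(np.uint8)
    k,L,st,c=cv2.connectedComponentsWithStats(m2)
    for i in range(1,k):
        if st[i,4]>15:
            p=W[L==i]; print(np.round(c[i]),st[i,4],'min',p.min(0).round(3),'max',p.max(0).round(3), 'top mean',p[p[:,2]>p[:,2].max()-.006].mean(0).round(4))
E
```

```text
top bench z 0.0020798303976004018
[334.  70.] 829 min [ 0.878 -0.446  0.077] max [ 0.9   -0.191  0.297] top mean [ 0.8972 -0.203   0.2944]
[93. 89.] 660 min [0.832 0.493 0.012] max [0.9   0.566 0.203] top mean [0.882  0.5138 0.1996]
[205.  87.] 683 min [0.84  0.049 0.013] max [0.9   0.254 0.094] top mean [0.871  0.1698 0.0903]
[364.  83.] 351 min [ 0.867 -0.526  0.012] max [ 0.9   -0.284  0.026] top mean [ 0.8855 -0.4043  0.0225]
[124. 105.] 402 min [0.784 0.393 0.012] max [0.878 0.489 0.032] top mean [0.8281 0.4329 0.0278]
[167.  96.] 186 min [0.832 0.258 0.012] max [0.868 0.322 0.071] top mean [0.8453 0.2831 0.0666]
[373. 114.] 4123 min [ 0.686 -0.6    0.012] max [ 0.855 -0.229  0.041] top mean [ 0.8132 -0.43    0.0367]
[251. 113.] 401 min [ 0.737 -0.081  0.012] max [0.845 0.143 0.034] top mean [ 0.7971 -0.0243  0.0305]
[282. 135.] 943 min [ 0.628 -0.155  0.012] max [ 0.774 -0.05   0.036] top mean [ 0.7338 -0.0992  0.0327]
[225. 181.] 2420 min [ 0.401 -0.024  0.012] max [0.705 0.219 0.253] top mean [0.5042 0.1272 0.2483]
[101. 165.] 885 min [0.558 0.45  0.013] max [0.685 0.589 0.04
[... 2996 characters left out ...]
-0.324  0.012] max [ 0.547 -0.283  0.082] top mean [ 0.5312 -0.3024  0.0792]
[348. 281.] 20 min [ 0.586 -0.364  0.012] max [ 0.632 -0.345  0.018] top mean [ 0.6078 -0.356   0.0137]
[285. 282.] 18 min [ 0.448 -0.265  0.012] max [ 0.463 -0.229  0.016] top mean [ 0.4559 -0.2459  0.0139]
[319. 300.] 24 min [ 0.488 -0.377  0.012] max [ 0.51  -0.324  0.016] top mean [ 0.4979 -0.3479  0.0139]
[358. 346.] 28 min [ 0.48  -0.515  0.012] max [ 0.508 -0.494  0.017] top mean [ 0.4936 -0.503   0.0136]
[354. 360.] 16 min [ 0.451 -0.528  0.012] max [ 0.466 -0.512  0.015] top mean [ 0.4599 -0.5206  0.0131]
[343. 377.] 19 min [ 0.396 -0.538  0.012] max [ 0.416 -0.524  0.014] top mean [ 0.4079 -0.5311  0.0128]
```

Request:
play_rows --offset '[[-40,-36,0],[-81,-72,0],[-122,-108,0],[-163,-144,0],[-204,-180,0],[-245,-216,0],[-283,-250,0],[-283,-250,0]]' --dr '[[0,0,-4],[0,0,-9],[0,0,-14],[0,0,-19],[0,0,-24],[0,0,-28],[0,0,-30],[0,0,-30]]' --hand '[1,1,1,1,1,1,1,1]' --force 40

```text
time: 1.15
tool_pos: [0.4076, 0.2704, 0.2312]
tool_rot: [-3.139, 0.0, -2.985]
contact_force: [0.2, 0.7, 0.2]
opening: 0.999
```

Run:
```python
from h import *
o=get_obs(); d=get_image('wrist'); print(o['tool_pos'],o['tool_rot'],o['joint_pos'].round(2)); save('w1.png',d['frame']); np.savez('pics/w1.npz',**d)
W=wcloud(d,o)
for p in [(.405,.275,.084),(.3565,.268,.085),(.451,.284,.064)]: print(wproj(d,o,p))
m=np.isfinite(W[...,2])&(W[...,0]>.2)&(W[...,2]>-.05)&(W[...,2]<.3)
m&=(W[...,0]<.65)&(W[...,1]<.5)
print('bench',np.nanmedian(W[m&(W[...,2]<.02)][:,2]))
m2=(m&(W[...,2]>.012)).astype(np.uint8)
k,L,st,c=cv2.connectedComponentsWithStats(m2)
for i in range(1,k):
  if st[i,4]>40:
    p=W[L==i]; print(np.round(c[i]),st[i,4],'min',p.min(0).round(3),'max',p.max(0).round(3), 'top mean',p[p[:,2]>p[:,2].max()-.006].mean(0).round(4))
```

```text
[0.40756405 0.27041031 0.23118637] [-3.13905550e+00  2.13314606e-05 -2.98519457e+00] [-0.58  0.4  -0.09  1.95  0.05  0.79  1.03]
(np.float64(260.479564930525), np.float64(177.0461004363707))
(np.float64(261.3140493552311), np.float64(127.93063090820476))
(np.float64(261.5575140279929), np.float64(214.10384572438258))
bench -0.0007195354413532529
[139. 114.] 3397 min [0.328 0.111 0.012] max [0.391 0.166 0.129] top mean [0.3611 0.1371 0.1268]
[259. 124.] 1100 min [0.335 0.246 0.039] max [0.376 0.286 0.086] top mean [0.3551 0.2659 0.0838]
[327. 125.] 1304 min [0.322 0.321 0.012] max [0.363 0.356 0.085] top mean [0.3422 0.341  0.0828]
[152. 152.] 51 min [0.405 0.132 0.012] max [0.416 0.145 0.017] top mean [0.4098 0.1384 0.0147]
[263. 181.] 1836 min [0.384 0.257 0.012] max [0.46  0.3   0.085] top mean [0.4046 0.2784 0.0827]
[ 16. 206.] 192 min [ 0.447 -0.171  0.012] max [ 0.591 -0.084  0.015] top mean [ 0.5282 -0.1143  0.0133]
[127. 247.] 12929 min [ 0.397 -0.02   0.012] max [0.618 0.235 0.3  ] top mean [0.4126 0.2133 0.2971]
[204. 201.] 45 min [0.459 0.205 0.012] max [0.467 0.218 0.017] top mean [0.463  0.2126 0.0148]
[409. 223.] 253 min [0.431 0.484 0.012] max [0.467 0.5   0.031] top mean [0.4519 0.4943 0.0285]
[312. 251.] 1370 min [0.476 0.335 0.012] max [0.514 0.376 0.085] top mean [0.4958 0.3548 0.0828]
[389. 288.] 4898 min [0.383 0.3   0.243] max [0.413 0.342 0.3  ] top mean [0.3951 0.3268 0.297 ]
[ 38. 271.] 64 min [ 0.632 -0.099  0.012] max [ 0.65  -0.064  0.017] top mean [ 0.6454 -0.0807  0.0141]
[ 33. 306.] 331 min [0.481 0.105 0.228] max [0.508 0.128 0.245] top mean [0.4921 0.1162 0.2417]
```

View pics/w1.png

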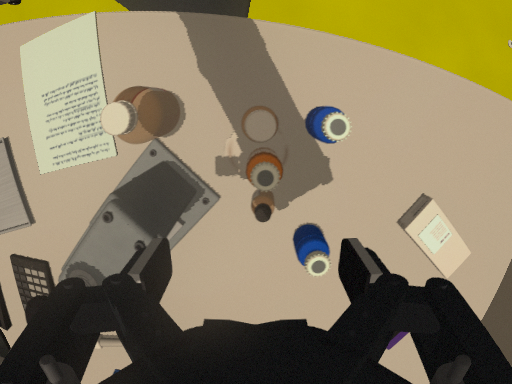

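```bash
cat >> h.py <<'E'
def circ(p):
    A=np.c_[2*p[:,:2],np.ones(len(p))]; s=np.linalg.lstsq(A,(p[:,:2]**2).sum(1),rcond=None)[0]
    return s[:2],np.sqrt(s[2]+s[:2]@s[:2])
E
python3 - <<'E'
from h import *
d=dict(np.load('pics/w1.npz')); o=dict(tool_pos=np.array([0.40756405,0.27041031,0.23118637]),tool_rot=[-3.1390555,0,-2.98519457])
W=wcloud(d,o)
for c in [(.405,.277,.078),(.3555,.266,.079),(.4515,.283,.058)]:
    m=(np.hypot(W[...,0]-c[0],W[...,1]-c[1])<.028)&(W[...,2]>c[2]); p=W[m]
    (x,y),r=cv2.minEnclosingCircle((p[:,:2]*1000).astype(np.float32)); print(len(p),x,y,r,p.mean(0).round(4),(p.min(0)+p.max(0))[:2]/2)
    b=W[(np.hypot(W[...,0]-c[0],W[...,1]-c[1])<.026)&(W[...,2]>.012)&(W[...,2]<.048)]; 
    if len(b)>20: print('body',len(b),circ(b))
E
```

```text
12660 397.59808349609375 276.20953369140625 26.85460090637207 [0.3932 0.2756 0.3088] [0.40216568 0.27620952]
body 135 (array([0.40528501, 0.27860552]), np.float64(0.02107902668317802))
780 355.2132873535156 265.98583984375 15.393362045288086 [0.3551 0.2659 0.0838] [0.35513403 0.26598271]
body 106 (array([0.35526985, 0.26583352]), np.float64(0.020038651309201523))
206 451.63336181640625 284.3293762207031 8.897285461425781 [0.4511 0.2841 0.0626] [0.45150534 0.28421149]
body 327 (array([0.44981142, 0.28452489]), np.float64(0.011681633592973965))
```

Request:
play_rows --offset '[[1,8,30],[1,8,75],[1,8,120],[1,8,160],[1,8,192],[1,8,211],[1,8,211],[1,8,211]]' --dr '[[0,0,0],[0,0,0],[0,0,0],[0,0,0],[0,0,0],[0,0,0],[0,0,0],[0,0,0]]' --hand '[1,1,1,1,1,1,1,-1]' --force 40

```text
time: 2.2
tool_pos: [0.403, 0.2841, 0.0208]
tool_rot: [3.141, 0.001, -2.976]
contact_force: [-0.7, -0.5, -0.3]
opening: 0.818
```

Request:
play_rows --offset '[[0,0,0],[0,0,0],[0,0,0],[0,0,0],[0,0,0],[0,0,0],[0,0,0],[0,0,-3]]' --dr '[[0,0,0],[0,0,0],[0,0,0],[0,0,0],[0,0,0],[0,0,0],[0,0,0],[0,0,0]]' --hand '[-1,-1,-1,-1,-1,-1,-1,-1]' --force 40

```text
time: 3.2
tool_pos: [0.4033, 0.283, 0.0239]
tool_rot: [3.141, 0.001, -2.977]
contact_force: [0.3, 0.1, -0.9]
opening: 0.477
```

Run:
```python
from h import *
d=dict(np.load('pics/top0.npz'));W=cloud(d);z=W[...,2]
print('around nest',W[170,234],W[165,230],'handle',W[143:146,249:252].reshape(-1,3).round(3))
# knob
for n,off in(('top',0),('scene',0)):
    d=dict(np.load(f'pics/{n}0.npz'));W=cloud(d)
    m=(np.hypot(W[...,0]-.504,W[...,1]-.125)<.05)&(W[...,2]>.225); p=W[m]; print(n,'knob',p.mean(0),(p.min(0)+p.max(0))/2)
    m=(W[...,0]>.57)&(W[...,0]<.72)&(W[...,1]>-.05)&(W[...,1]<.1)&(W[...,2]>.06)&(W[...,2]<.11); p=W[m]; print('handle',len(p),p.mean(0),p.min(0),p.max(0))
    m=(W[...,0]>.55)&(W[...,0]<.72)&(W[...,1]>-.06)&(W[...,1]<.12)&(W[...,2]>.027)&(W[...,2]<.042); p=W[m][:,:2]
    print('carr',len(p),cv2.minAreaRect((p*1000).astype(np.float32)))
    m=(W[...,0]>.4)&(W[...,0]<.72)&(W[...,1]>-.06)&(W[...,1]<.24)&(W[...,2]>.008)&(W[...,2]<.042)
    k,L=cv2.connectedComponents(m.astype(np.uint8)); i=np.argmax(np.bincount(L[m]));p=W[L==i][:,:2]
    print('bed',len(p),cv2.minAreaRect((p*1000).astype(np.float32)))
    m=(W[...,0]>.42)&(W[...,0]<.57)&(W[...,1]>.07)&(W[...,1]<.22)&(W[...,2]>.16)&(W[...,2]<.19); p=W[m][:,:2]
    print('head',len(p),p.mean(0),cv2.minAreaRect((p*1000).astype(np.float32)))
    # tray
    m=(W[...,0]>.4)&(W[...,0]<.68)&(W[...,1]>-.4)&(W[...,1]<-.08)&(W[...,2]>.009)&(W[...,2]<.022)
    p=W[m][:,:2];print('tray',len(p),cv2.minAreaRect((p*1000).astype(np.float32)))
```

```text
around nest [0.59321725 0.06630273 0.01795567] [0.61071244 0.07964975 0.01823857] handle [[0.674 0.012 0.083]
 [0.673 0.009 0.087]
 [0.674 0.006 0.083]
 [0.67  0.012 0.085]
 [0.67  0.009 0.088]
 [0.671 0.006 0.08 ]
 [0.667 0.013 0.085]
 [0.667 0.009 0.088]
 [0.669 0.006 0.074]]
top knob [0.50622764 0.12755186 0.24247417] [0.50646179 0.12819949 0.24164568]
handle 24 [0.67395739 0.00936187 0.08239258] [0.66663507 0.00238566 0.06287539] [0.6811186  0.01604203 0.09118962]
carr 571 ((627.2403564453125, 42.633331298828125), (89.06279754638672, 149.52212524414062), 57.247413635253906)
bed 2014 ((555.7632446289062, 92.5078125), (116.99382019042969, 322.1960754394531), 55.0941047668457)
head 449 [0.46625574 0.15246563] ((480.8908996582031, 145.48086547851562), (58.71002197265625, 115.31108093261719), 53.978946685791016)
tray 796 ((540.8456420898438, -240.05018615722656), (317.612060546875, 278.3045349121094), 89.79236602783203)
scene knob [0.50167673 0.11868797 0.2401792 ] [0.50443116 0.12190857 0.2367167 ]
handle 34 [0.67128583 0.00319336 0.07629701] [ 0.66498743 -0.00297839  0.06070076] [0.68237528 0.0114122  0.08881505]
carr 410 ((623.9801025390625, 36.29425811767578), (87.42640686035156, 146.51736450195312), 54.46889877319336)
bed 1939 ((553.2262573242188, 87.00404357910156), (114.56822204589844, 321.77008056640625), 54.38467788696289)
head 462 [0.47398851 0.13722761] ((479.1087646484375, 142.15048217773438), (58.02878952026367, 116.13021850585938), 55.0028190612793)
tray 768 ((587.0499877929688, -218.42425537109375), (269.18463134765625, 274.7782897949219), 22.00188446044922)
```

Request:
play_rows --offset '[[0,0,-18],[0,0,-60],[0,0,-110],[0,0,-160],[0,0,-210],[-5,-5,-255],[-25,-27,-276],[-60,-64,-276]]' --dr '[[0,0,0],[0,0,0],[0,0,0],[0,0,0],[0,0,0],[0,0,-3],[0,0,-8],[0,0,-14]]' --hand '[-1,-1,-1,-1,-1,-1,-1,-1]'

```text
time: 4.2
tool_pos: [0.4732, 0.2313, 0.3021]
tool_rot: [3.14, 0.005, -2.725]
contact_force: [0.6, -0.1, -1.7]
opening: 0.482
```

Run:
```python
from h import *
o=get_obs(); print(o['tool_pos'],o['tool_rot'],o['opening'])
nest=np.array([.59,.064])
y=-125.3; tx=np.array([np.cos(np.radians(y)),np.sin(np.radians(y))]); tgt=nest-.06*tx
w=np.r_[tgt-o['tool_pos'][:2],0.30-o['tool_pos'][2]]; print(tgt, R.from_euler('xyz',o['tool_rot']).inv().apply(w)*1000)
```

```text
[0.47318328 0.23127976 0.30208482] [ 3.14006666  0.0050389  -2.72475616] 0.48156236869818514
[0.62467146 0.11296826] [ -90.60447831 -169.51768258    2.28271939]
```

Request:
play_rows --offset '[[-13,-25,0],[-28,-52,0],[-43,-81,0],[-58,-109,0],[-73,-137,0],[-86,-160,0],[-91,-170,0],[-91,-170,0]]' --dr '[[0,0,-5],[0,0,-10],[0,0,-15],[0,0,-20],[0,0,-25],[0,0,-29],[0,0,-31],[0,0,-31]]' --hand '[-1,-1,-1,-1,-1,-1,-1,-1]'

```text
time: 5.2
tool_pos: [0.624, 0.1087, 0.299]
tool_rot: [3.141, -0.001, -2.194]
contact_force: [-0.9, 1.6, -1.4]
opening: 0.481
```

Run:
```python
from h import *
o=get_obs(); d=get_image('wrist'); print(o['tool_pos'],o['tool_rot'],o['joint_pos'].round(2)); save('w2.png',d['frame']); np.savez('pics/w2.npz',tp=o['tool_pos'],tr=o['tool_rot'],**d)
print(wproj(d,o,(.59,.064,.03)),wproj(d,o,(.672,.006,.088)))
```

```text
[0.62395847 0.1086791  0.29895608] [ 3.14127833e+00 -7.39499685e-04 -2.19372958e+00] [-0.08  0.55 -0.23  1.47  0.13  1.13  2.18]
(np.float64(256.3234234008653), np.float64(118.65740197823897)) (np.float64(173.24995025844686), np.float64(122.75588697560148))
```

View pics/w2.png

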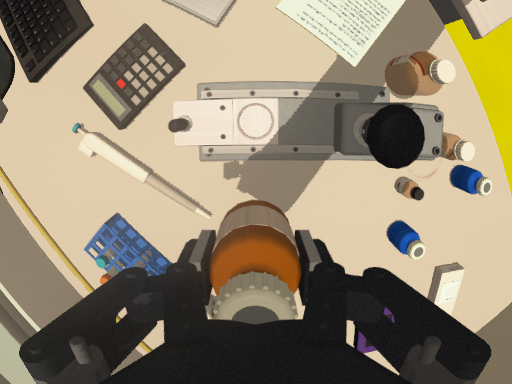

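Run:
```python
from h import *
f=np.load('pics/w2.npz'); d=dict(f); o=dict(tool_pos=f['tp'],tool_rot=f['tr'])
W=wcloud(d,o); z=W[...,2]
m=(np.hypot(W[...,0]-.59,W[...,1]-.064)<.045)
p=W[m&(z>.017)&(z<.0255)]; print('z hist',np.histogram(W[m][:,2],bins=np.arange(.008,.04,.002)))
q=p[np.hypot(*(p[:,:2]-[.59,.064]).T)<.03]; print('floor',len(q),q.mean(0),(q.min(0)+q.max(0))/2,q.min(0),q.max(0))
h=W[(np.hypot(W[...,0]-.672,W[...,1]-.006)<.03)&(z>.05)]; print('handle',len(h),h.min(0),h.max(0))
h=h[h[:,2]>.08]; print(h.mean(0)); print(cv2.minEnclosingCircle((h[:,:2]*1000).astype(np.float32)), circ(h))
k=W[(np.hypot(W[...,0]-.504,W[...,1]-.123)<.06)&(z>.225)]; print('knob',k.max(0),cv2.minEnclosingCircle((k[:,:2]*1000).astype(np.float32)))
c=W[(z>.027)&(z<.034)&(np.hypot(W[...,0]-.60,W[...,1]-.055)<.12)]
print('carr',cv2.minAreaRect((c[:,:2]*1000).astype(np.float32)))
hd=W[(z>.165)&(z<.185)&(np.hypot(W[...,0]-.46,W[...,1]-.155)<.09)];print('head',cv2.minAreaRect((hd[:,:2]*1000).astype(np.float32)))
b=W[(z>.009)&(z<.015)&(np.hypot(W[...,0]-.55,W[...,1]-.09)<.22)&(W[...,1]<.25)]
# bottle in tool frame
T=(W-o['tool_pos'])@R.from_euler('xyz',o['tool_rot']).as_matrix()
v,u=np.mgrid[0:384,0:512]; s=(u>205)&(u<305)&(v>200)&(v<325)
t=T[s]; print('bottle z range',t.min(0),t.max(0))
for a,b2 in((-.07,-.056),(-.03,-.005),(-.005,.012)):
    e=t[(t[:,2]>a)&(t[:,2]<b2)&(abs(t[:,1])<.019)]; print(a,len(e)); 
    if len(e)>10: print(e.min(0),e.max(0),circ(e))
top=t[(t[:,2]<np.nanmin(t[:,2])+.003)]; print('top',len(top),top.mean(0),top.min(0),top.max(0))
g=cv2.resize(d['frame'][60:180,160:460],None,fx=2.6,fy=2.6,interpolation=cv2.INTER_CUBIC);save('w2c.png',g)
```

```text
z hist (array([  42,  260,   46,    0,    4,  371,  448,  206,  283,  269, 1080,
        179,    0,    0,    0]), array([0.008, 0.01 , 0.012, 0.014, 0.016, 0.018, 0.02 , 0.022, 0.024,
       0.026, 0.028, 0.03 , 0.032, 0.034, 0.036, 0.038]))
floor 850 [0.59358858 0.06595351 0.02022114] [0.59356137 0.06595919 0.02131491] [0.56988017 0.04309703 0.01732425] [0.61724257 0.08882136 0.02530556]
handle 200 [ 6.66083463e-01 -2.06784914e-04  5.00683850e-02] [0.68231693 0.01665521 0.08814695]
[0.67415074 0.00875399 0.0851164 ]
((674.5094604492188, 8.344372749328613), 8.562342643737793) (array([0.67445942, 0.00859327]), np.float64(0.005647447738763797))
knob [0.53142338 0.1503333  0.24633942] ((506.8122253417969, 126.15010070800781), 24.666603088378906)
carr ((617.0991821289062, 48.599517822265625), (85.5208511352539, 175.61929321289062), 54.99225997924805)
head ((481.63714599609375, 143.797607421875), (49.83349609375, 116.40418243408203), 54.68019104003906)
bottle z range [nan nan nan] [nan nan nan]
-0.07 2657
[-0.0014775  -0.01536432 -0.06323473] [ 0.01517973  0.01492395 -0.0560053 ] (array([ 0.0047376 , -0.00032015]), np.float64(0.008597971086040062))
-0.03 1796
[ 0.0047414  -0.01898451 -0.0299965 ] [ 0.02096792  0.01898922 -0.0050061 ] (array([-0.00011168, -0.00033854]), np.float64(0.02023947965747744))
-0.005 631
[ 0.00794102 -0.01886134 -0.00494798] [0.02107831 0.01882056 0.01198482] (array([-0.00037838, -0.00047914]), np.float64(0.020748892379838603))
top 30 [ 0.01707896 -0.00022244 -0.08136198] [ 0.01599754 -0.01336539 -0.08308609] [ 0.01806297  0.01280805 -0.08028655]
```

View pics/w2c.png

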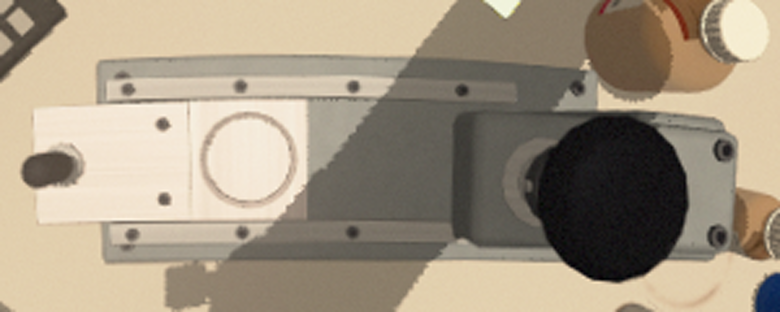

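```bash
cat >> h.py <<'E'
def need(tx,ty,tz,yaw=None):
    o=get_obs(); w=np.array([tx,ty,tz])-o['tool_pos']
    print(o['time'],o['tool_pos'].round(4),o['tool_rot'].round(4),'F',o['contact_force'].round(1),'op',o['opening'],'off mm',(R.from_euler('xyz',o['tool_rot']).inv().apply(w)*1000).round(1), 'dyaw tool', None if yaw is None else -((yaw-np.degrees(o['tool_rot'][2])+180)%360-180))
E
python3 -c "
from h import *
need(.5936,.0659,.10)"
```

```text
5.25 [0.6234 0.1097 0.2991] [ 3.1408e+00 -4.0000e-04 -2.1926e+00] F [-0.   0.7 -1.2] op 0.4822072034496254 off mm [ 52.9  -1.5 199.1] dyaw tool None
```

Request:
play_rows --offset '[[10,0,25],[22,-1,65],[36,-1,110],[47,-1,155],[53,-1,187],[53,-1,199],[53,-1,199],[53,-1,199]]' --dr '[[0,0,0],[0,0,0],[0,0,0],[0,0,0],[0,0,0],[0,0,0],[0,0,0],[0,0,0]]' --hand '[-1,-1,-1,-1,-1,-1,-1,-1]'

```text
time: 6.25
tool_pos: [0.5952, 0.0671, 0.1018]
tool_rot: [-3.14, 0.002, -2.191]
contact_force: [0.6, -0.5, -0.2]
opening: 0.477
```

Run:
```python
from h import *
need(.5936,.0659,.0425,-125)
o=get_obs(); d=get_image('wrist'); save('w3.png',d['frame']); np.savez('pics/w3.npz',tp=o['tool_pos'],tr=o['tool_rot'],**d)
print(wproj(d,o,(.5936,.0659,.03)))
need(.5936,.0659,.0425,-125)
W=wcloud(d,o)
h=W[(np.hypot(W[...,0]-.674,W[...,1]-.008)<.03)&(W[...,2]>.078)];h=h[h[:,2]<.093]; print('handle',len(h),h.max(0));
if len(h)>5: print(cv2.minEnclosingCircle((h[:,:2]*1000).astype(np.float32)))
```

```text
6.25 [0.5952 0.0671 0.1018] [-3.1397e+00  2.4000e-03 -2.1908e+00] F [ 0.6 -0.5 -0.2] op 0.4768217278952356 off mm [ 2.   0.7 59.3] dyaw tool -0.5259255257876418
(np.float64(256.38207033681647), np.float64(200.16864654418305))
6.3 [0.5951 0.0669 0.1019] [-3.1396e+00  2.3000e-03 -2.1909e+00] F [ 0.2  0.  -0.8] op 0.4789317312063509 off mm [ 1.9  0.8 59.4] dyaw tool -0.5315800036893279
handle 474 [0.6814756  0.01662547 0.08803273]
((673.8719482421875, 8.170225143432617), 8.513692855834961)
```

View pics/w3.png

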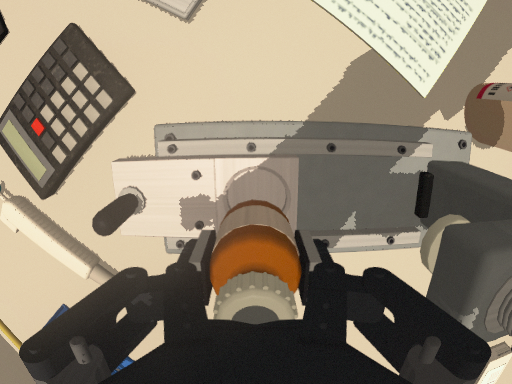

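Request:
play_rows --offset '[[2,1,5],[2,1,15],[2,1,27],[2,1,38],[2,1,48],[2,1,56],[2,1,59],[2,1,59]]' --dr '[[0,0,0],[0,0,0],[0,0,0],[0,0,0],[0,0,0],[0,0,0],[0,0,0],[0,0,0]]' --hand '[-1,-1,-1,-1,-1,-1,-1,-1]'

```text
time: 7.3
tool_pos: [0.5926, 0.0645, 0.0425]
tool_rot: [-3.14, 0.0, -2.192]
contact_force: [-1.5, -2.2, 7.9]
opening: 0.479
```

Run:
```python
from h import *
need(.5933,.0661,.0425,-125)
o=get_obs(); d=get_image('wrist'); save('w4.png',d['frame'])
need(.5933,.0661,.0425,-125)
W=wcloud(d,o)
T=(W-o['tool_pos'])@R.from_euler('xyz',o['tool_rot']).as_matrix()
v,u=np.mgrid[0:384,0:512]; s=(u>205)&(u<305)&(v>180)&(v<325); t=T[s]
for a,b in((-.07,-.058),(-.03,-.005),(-.005,.01)):
    e=t[(t[:,2]>a)&(t[:,2]<b)&(abs(t[:,1])<.019)]; print(len(e),circ(e),e[:,2].min())
h=W[(np.hypot(W[...,0]-.674,W[...,1]-.008)<.03)&(W[...,2]>.078)];h=h[h[:,2]<.093]
if len(h)>5: print(cv2.minEnclosingCircle((h[:,:2]*1000).astype(np.float32)))
```

```text
7.3 [0.5926 0.0645 0.0425] [-3.1400e+00  1.0000e-04 -2.1919e+00] F [-1.5 -2.2  7.9] op 0.4790110597077738 off mm [-1.7  0.4 -0. ] dyaw tool -0.5866083765196208
7.35 [0.5926 0.0645 0.0425] [-3.1399e+00  2.0000e-04 -2.1919e+00] F [-1.4 -2.   7.9] op 0.47707101885260356 off mm [-1.7  0.4  0. ] dyaw tool -0.5872405194984367
2359 (array([ 0.00480185, -0.00016937]), np.float64(0.008244595739018352)) -0.06345304925387903
1789 (array([-5.84933047e-05, -3.27850572e-04]), np.float64(0.020243730198627127)) -0.029992804070961422
562 (array([-0.00039303, -0.00043607]), np.float64(0.02083671174669986)) -0.004998470987654485
((674.8215942382812, 7.484487056732178), 8.526467323303223)
```

View pics/w4.png

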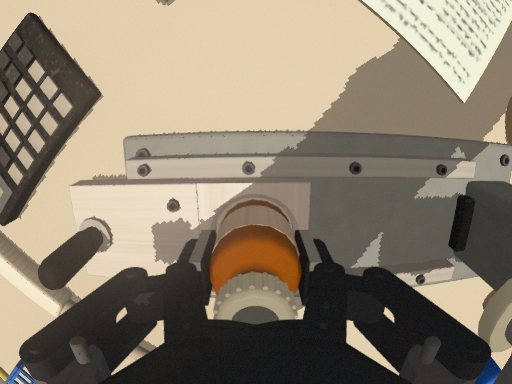

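Request:
play_rows --offset '[[0,0,-1],[0,0,-1],[0,0,-1],[0,0,-1],[0,0,-5],[0,0,-30],[0,0,-65],[0,0,-90]]' --dr '[[0,0,0],[0,0,0],[0,0,0],[0,0,0],[0,0,0],[0,0,0],[0,0,0],[0,0,0]]' --hand '[-0.5,0.2,0.6,1,1,1,1,1]'

```text
time: 8.35
tool_pos: [0.5924, 0.0652, 0.1329]
tool_rot: [-3.141, 0.001, -2.191]
contact_force: [0.6, -1.0, 0.1]
opening: 1.001
```

Run:
```python
from h import *
need(.674,.0082,.13,-125.4)
o=get_obs(); d=get_image('wrist'); save('w5.png',d['frame']); np.savez('pics/w5.npz',tp=o['tool_pos'],tr=o['tool_rot'],**d)
W=wcloud(d,o);z=W[...,2]
for n,c,a,b in(('handle',(.674,.008),.078,.093),('bottle body',(.5932,.066),.035,.066),('cap',(.5932,.066),.095,.11)):
    h=W[(np.hypot(W[...,0]-c[0],W[...,1]-c[1])<.03)&(z>a)&(z<b)]
    if len(h)>5: print(n,len(h),h.max(0),cv2.minEnclosingCircle((h[:,:2]*1000).astype(np.float32)),circ(h))
```

```text
8.35 [0.5924 0.0652 0.1329] [-3.1407e+00  1.0000e-03 -2.1913e+00] F [ 0.6 -1.   0.1] op 1.0009046386195697 off mm [ -1.1 -99.6   3. ] dyaw tool -0.1545992031519745
handle 371 [0.68164781 0.01563966 0.08865265] ((675.1871948242188, 7.408756732940674), 8.610748291015625) (array([0.6742483 , 0.00735361]), np.float64(0.005639674403466516))
bottle body 419 [0.60527136 0.07406387 0.06588798] ((589.7730712890625, 60.903968811035156), 20.33182144165039) (array([0.59310389, 0.06503414]), np.float64(0.02098037929080016))
cap 1733 [0.60829068 0.08038938 0.1060519 ] ((593.2118530273438, 65.21101379394531), 15.584044456481934) (array([0.59235982, 0.06416641]), np.float64(0.010609930707471033))
```

View pics/w5.png

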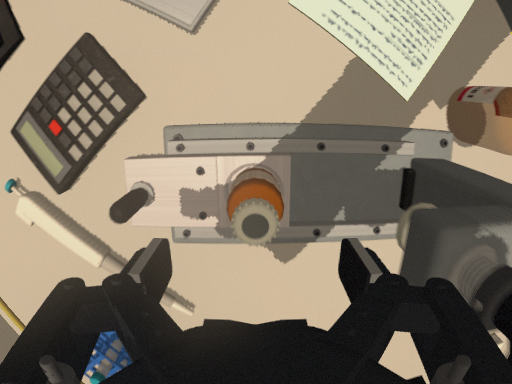

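Request:
play_rows --offset '[[-1,-30,0],[-1,-75,0],[-1,-100,2],[-1,-100,25],[-1,-100,60],[-1,-100,82],[-1,-100,85],[-1,-100,85]]' --dr '[[0,0,0],[0,0,0],[0,0,0],[0,0,0],[0,0,0],[0,0,0],[0,0,0],[0,0,0]]' --hand '[1,1,1,1,1,1,0.4,-1]' --force 30

```text
time: 9.4
tool_pos: [0.6744, 0.0079, 0.0469]
tool_rot: [-3.141, 0.001, -2.191]
contact_force: [0.2, -0.1, 0.2]
opening: 0.605
```

Request:
play_rows --offset '[[0,0,0],[0,0,0],[0,0,0],[0,0,0],[0,0,0],[0,0,0],[0,0,0],[0,0,0]]' --dr '[[0,0,0],[0,0,0],[0,0,0],[0,0,0],[0,0,0],[0,0,0],[0,0,0],[0,0,0]]' --hand '[-1,-1,-1,-1,-1,-1,-1,-1]'

```text
time: 10.4
tool_pos: [0.6748, 0.0077, 0.0476]
tool_rot: [-3.14, 0.001, -2.192]
contact_force: [-0.6, 0.0, 5.6]
opening: 0.192
```

Run:
```python
from h import *
# knob est (.507,.126); handle when fully in = knob + .1*(.815,-.579)
need(.507+.0815,.126-.0579,.0485,-125.4)
o=get_obs()
# pure press-axis move 108mm at current rot
print(R.from_euler('xyz',o['tool_rot']).inv().apply(np.array([-.815,.579,0])*106))
```

```text
10.4 [0.6748 0.0077 0.0476] [-3.1399e+00  1.2000e-03 -2.1916e+00] F [-0.6  0.   5.6] op 0.19218467674126477 off mm [  1.1 105.3  -1.1] dyaw tool -0.1691929964252381
[  0.32937811 105.97102597  -0.18204691]
```

Request:
play_rows --offset '[[0,5,0],[0,15,0],[0,27,0],[0,40,0],[0,53,0],[0,66,0],[0,78,0],[0,88,0]]' --dr '[[0,0,0],[0,0,0],[0,0,0],[0,0,0],[0,0,0],[0,0,0],[0,0,0],[0,0,0]]' --hand '[-1,-1,-1,-1,-1,-1,-1,-1]'

```text
time: 11.4
tool_pos: [0.603, 0.0582, 0.0476]
tool_rot: [-3.139, 0.0, -2.192]
contact_force: [0.7, -2.3, 7.8]
opening: 0.184
```

Request:
play_rows --offset '[[0,5,0],[0,9,0],[0,13,0],[0,16,0],[0,18,0],[0,20,0],[0,20,0],[0,20,0]]' --dr '[[0,0,0],[0,0,0],[0,0,0],[0,0,0],[0,0,0],[0,0,0],[0,0,0],[0,0,0]]' --hand '[-1,-1,-1,-1,-1,-1,-1,-1]'

```text
time: 12.4
tool_pos: [0.5876, 0.0689, 0.0475]
tool_rot: [-3.138, 0.001, -2.193]
contact_force: [1.3, -2.6, 7.5]
opening: 0.188
```

Run:
```python
from h import *
need(.507+.0815,.126-.0579,.0485,-125.4)
o=get_obs(); print('travel',np.dot(o['tool_pos'][:2]-[.6748,.0077],[-.815,.579]))
o=get_obs(); d=get_image('wrist'); save('w6.png',d['frame']);W=wcloud(d,o);z=W[...,2]
for n in ('top','scene'):
    d=get_image(n);W=cloud(d);z=W[...,2]
    if n=='scene': save('s2.png',cv2.resize(d['frame'][120:240,140:300],None,fx=5,fy=5))
```

```text
12.4 [0.5876 0.0689 0.0475] [-3.1379e+00  7.0000e-04 -2.1926e+00] F [ 1.3 -2.6  7.5] op 0.18775100807268 off mm [ 0.2 -1.2 -1. ] dyaw tool -0.22645566632846226
travel 0.10648558151937439
```

View pics/w6.png

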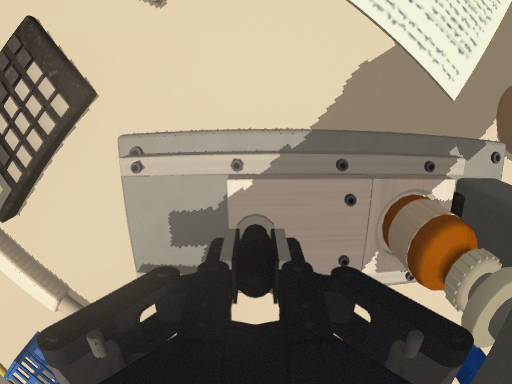

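View pics/s2.png

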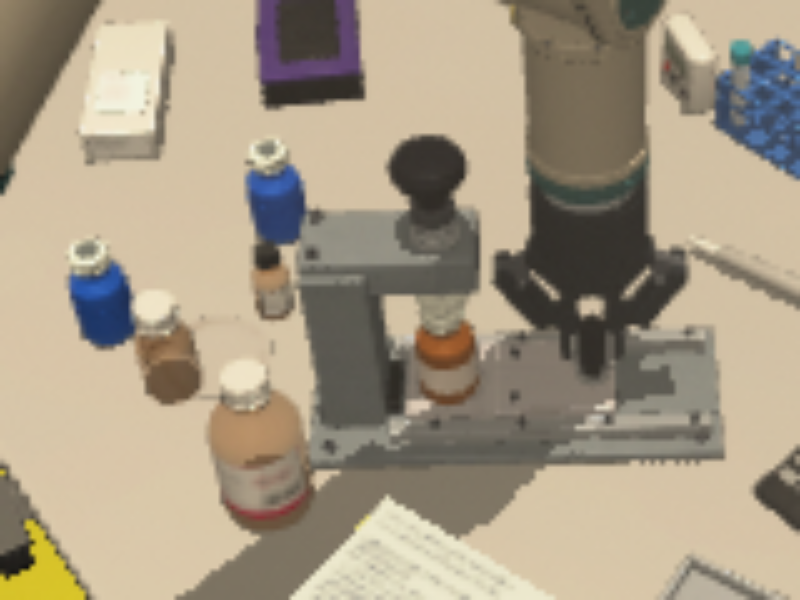

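Request:
play_rows --offset '[[0,1,0],[0,3,0],[0,5,0],[0,6,0],[0,6,0],[0,6,0],[0,6,0],[0,6,0]]' --dr '[[0,0,0],[0,0,0],[0,0,0],[0,0,0],[0,0,0],[0,0,0],[0,0,0],[0,0,0]]' --hand '[-1,-1,-1,-1,-1,-1,-1,-1]'

```text
time: 13.55
tool_pos: [0.5877, 0.069, 0.0477]
tool_rot: [-3.13, 0.004, -2.195]
contact_force: [10.9, -9.5, -0.3]
opening: 0.189
```

Request:
play_rows --offset '[[0,-4,0],[0,-6,0],[0,-6,0],[0,-6,0],[0,-6,-10],[0,-6,-45],[0,-6,-95],[0,-6,-145]]' --dr '[[0,0,0],[0,0,0],[0,0,0],[0,0,0],[0,0,0],[0,0,0],[0,0,0],[0,0,0]]' --hand '[-1,-0.3,0.2,0.2,0.2,0.2,0.2,0.2]'

```text
time: 14.55
tool_pos: [0.5856, 0.0708, 0.1932]
tool_rot: [3.141, 0.0, -2.191]
contact_force: [0.5, -0.1, -0.7]
opening: 0.605
```

Run:
```python
from h import *
need(.5066,.1265,.262,-125.4)
o=get_obs(); d=get_image('wrist'); save('w7.png',d['frame']);W=wcloud(d,o);z=W[...,2]
k=W[(np.hypot(W[...,0]-.507,W[...,1]-.126)<.06)&(z>.225)&(z<.255)]; print('knob',len(k),k.max(0),cv2.minEnclosingCircle((k[:,:2]*1000).astype(np.float32)))
h=W[(np.hypot(W[...,0]-.588,W[...,1]-.069)<.03)&(z>.078)&(z<.093)]
if len(h): print('handle',len(h),h.max(0),cv2.minEnclosingCircle((h[:,:2]*1000).astype(np.float32)))
```

```text
14.55 [0.5856 0.0708 0.1932] [ 3.1413  0.     -2.191 ] F [ 0.5 -0.1 -0.7] op 0.6047680270823318 off mm [  0.6  96.7 -68.8] dyaw tool -0.13508645206513847
knob 7658 [0.55839654 0.14623945 0.25499456] ((520.092529296875, 111.65313720703125), 40.57492446899414)
handle 268 [0.59574807 0.07612298 0.08853772] ((588.2955932617188, 68.58922576904297), 8.522040367126465)
```

View pics/w7.png

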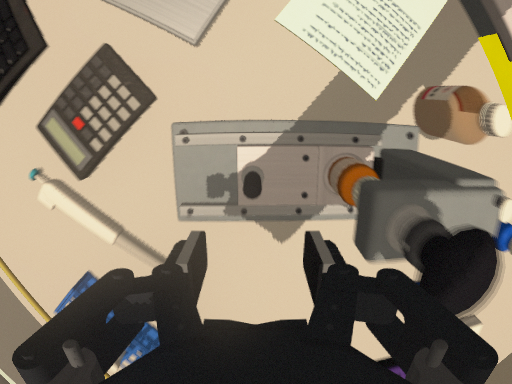

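Request:
play_rows --offset '[[0,0,-30],[0,0,-75],[0,0,-97],[0,25,-97],[1,60,-97],[1,90,-97],[1,97,-85],[1,97,-65]]' --dr '[[0,0,0],[0,0,0],[0,0,0],[0,0,0],[0,0,0],[0,0,0],[0,0,0],[0,0,0]]' --hand '[-1,-1,-1,-1,-1,-1,-1,-1]' --force 40

```text
time: 15.6
tool_pos: [0.5069, 0.1263, 0.2564]
tool_rot: [-3.14, 0.001, -2.191]
contact_force: [0.6, -0.5, -0.5]
opening: -0.003
```

Request:
play_rows --offset '[[0,0,6],[0,0,12],[0,0,16],[0,0,20],[0,0,24],[0,0,28],[0,0,32],[0,0,34]]' --dr '[[0,0,0],[0,0,0],[0,0,0],[0,0,0],[0,0,0],[0,0,0],[0,0,0],[0,0,0]]' --hand '[-1,-1,-1,-1,-1,-1,-1,-1]'

```text
time: 16.6
tool_pos: [0.5072, 0.1257, 0.2277]
tool_rot: [-3.138, 0.001, -2.192]
contact_force: [-15.0, -6.6, 54.6]
opening: 0.002
```

Request:
play_rows --offset '[[0,0,-1],[0,0,-2],[0,0,-2],[0,0,-2],[0,0,-2],[0,0,-2],[0,0,-2],[0,0,-2]]' --dr '[[0,0,0],[0,0,0],[0,0,0],[0,0,0],[0,0,0],[0,0,0],[0,0,0],[0,0,0]]' --hand '[-1,-1,-1,-1,-1,-1,-1,-1]'

```text
time: 17.6
tool_pos: [0.5071, 0.1257, 0.2279]
tool_rot: [-3.139, 0.001, -2.192]
contact_force: [-7.4, -4.8, 28.9]
opening: 0.002
```

Run:
```python
from h import *
need(.5066,.1265,.30,-125.4)
d=get_image('scene'); save('s3.png',cv2.resize(d['frame'][120:240,140:300],None,fx=5,fy=5))
```

```text
17.6 [0.5071 0.1257 0.2279] [-3.1386e+00  1.2000e-03 -2.1921e+00] F [-7.4 -4.8 28.9] op 0.0020315352647658083 off mm [ -0.4   0.7 -72.1] dyaw tool -0.19786536344707883
```

View pics/s3.png

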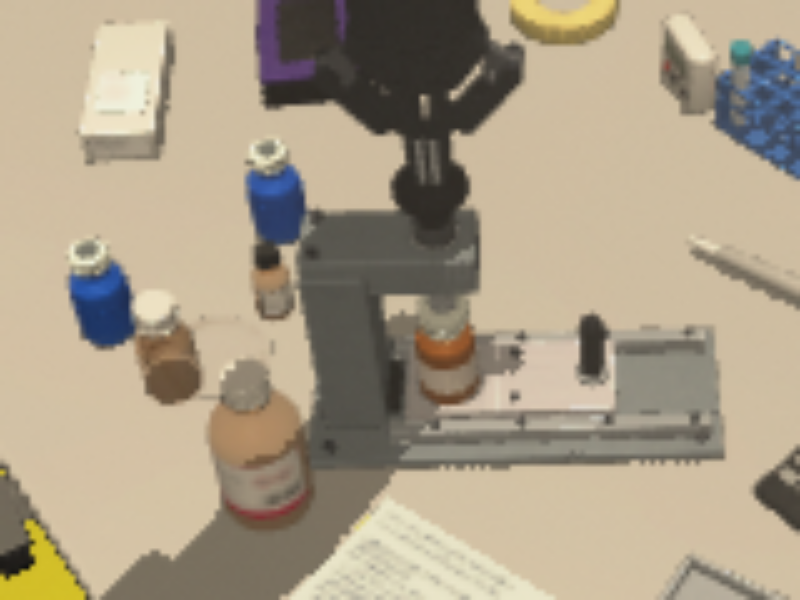

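Request:
play_rows --offset '[[0,0,-15],[0,0,-45],[0,0,-63],[0,-20,-63],[-1,-55,-63],[-1,-90,-60],[-1,-99,-40],[-1,-99,0]]' --dr '[[0,0,0],[0,0,0],[0,0,0],[0,0,0],[0,0,0],[0,0,0],[0,0,0],[0,0,0]]' --hand '[-1,-1,-1,0.2,0.2,0.2,0.2,0.2]' --force 30

```text
time: 18.65
tool_pos: [0.5887, 0.0685, 0.2227]
tool_rot: [-3.141, 0.001, -2.193]
contact_force: [-0.3, 0.1, -0.3]
opening: 0.603
```

Run:
```python
from h import *
need(.588,.069,.0480,-125.4)
o=get_obs(); d=get_image('wrist'); save('w8.png',d['frame']);W=wcloud(d,o);z=W[...,2]
h=W[(np.hypot(W[...,0]-.588,W[...,1]-.069)<.03)&(z>.078)&(z<.093)]
if len(h): print('handle',len(h),h.max(0),cv2.minEnclosingCircle((h[:,:2]*1000).astype(np.float32)))
need(.588,.069,.0480,-125.4)
```

```text
18.65 [0.5887 0.0685 0.2227] [-3.1406e+00  1.1000e-03 -2.1932e+00] F [-0.3  0.1 -0.3] op 0.6029361940653665 off mm [  0.2   1.  174.7] dyaw tool -0.2634066320063937
handle 220 [0.5958154  0.0760873  0.08800477] ((588.2752685546875, 68.44415283203125), 8.134008407592773)
18.7 [0.5839 0.0683 0.2165] [ 3.1337 -0.007  -2.1919] F [-2.  -0.2 -4.5] op 0.6006308516229738 off mm [ -4.1  -4.3 168.5] dyaw tool -0.1862026541860189
```

View pics/w8.png

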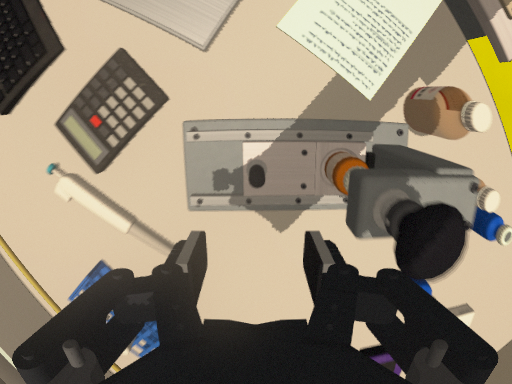

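Request:
play_rows --offset '[[0,0,25],[0,0,65],[0,0,110],[0,0,150],[0,0,172],[0,0,176],[0,0,176],[0,0,176]]' --dr '[[0,0,0],[0,0,0],[0,0,0],[0,0,0],[0,0,0],[0,0,0],[0,0,0],[0,0,0]]' --hand '[0.2,0.2,0.2,0.2,0.2,0.2,-1,-1]'

```text
time: 19.7
tool_pos: [0.5883, 0.0696, 0.0494]
tool_rot: [-3.14, 0.001, -2.191]
contact_force: [0.3, 0.2, 3.6]
opening: 0.184
```

Request:
play_rows --offset '[[0,0,0],[0,0,0],[0,0,0],[0,0,0],[0,-3,0],[0,-9,0],[0,-18,0],[0,-29,0]]' --dr '[[0,0,0],[0,0,0],[0,0,0],[0,0,0],[0,0,0],[0,0,0],[0,0,0],[0,0,0]]' --hand '[-1,-1,-1,-1,-1,-1,-1,-1]'

```text
time: 20.7
tool_pos: [0.6116, 0.0533, 0.0494]
tool_rot: [-3.141, 0.001, -2.191]
contact_force: [-1.6, 1.5, 6.1]
opening: 0.186
```

Request:
play_rows --offset '[[0,-12,0],[0,-24,0],[0,-36,0],[0,-48,0],[0,-59,0],[0,-69,0],[0,-75,0],[0,-77,0]]' --dr '[[0,0,0],[0,0,0],[0,0,0],[0,0,0],[0,0,0],[0,0,0],[0,0,0],[0,0,0]]' --hand '[-1,-1,-1,-1,-1,-1,-1,-1]'

```text
time: 21.7
tool_pos: [0.6751, 0.0088, 0.0494]
tool_rot: [-3.14, 0.003, -2.191]
contact_force: [-0.7, 1.8, 5.7]
opening: 0.187
```

Run:
```python
from h import *
need(.675,.0076,.0480,-125.4)
o=get_obs(); d=get_image('wrist'); save('w9.png',d['frame']);W=wcloud(d,o);z=W[...,2]
```

```text
21.7 [0.6751 0.0088 0.0494] [-3.1405e+00  2.7000e-03 -2.1913e+00] F [-0.7  1.8  5.7] op 0.18715526073965327 off mm [ 1.  -0.6  1.4] dyaw tool -0.14966954219033823
```

View pics/w9.png

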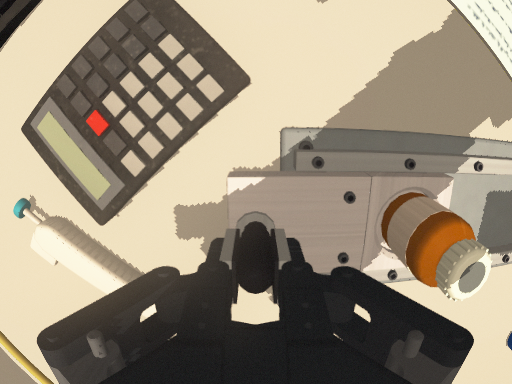

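Request:
play_rows --offset '[[0,0,0],[0,0,0],[0,0,0],[0,0,-5],[0,0,-30],[0,0,-70],[0,0,-90],[0,5,-90]]' --dr '[[0,0,0],[0,0,0],[0,0,0],[0,0,0],[0,0,0],[0,0,0],[0,0,0],[0,0,0]]' --hand '[-0.3,0.5,1,1,1,1,1,1]'

```text
time: 22.75
tool_pos: [0.6709, 0.0104, 0.1398]
tool_rot: [-3.139, 0.002, -2.192]
contact_force: [-1.2, 0.8, -0.8]
opening: 1.0
```

Request:
play_rows --offset '[[0,20,0],[0,50,0],[0,80,0],[0,94,0],[0,95,0],[0,95,0],[0,95,0],[0,95,0]]' --dr '[[0,0,0],[0,0,0],[0,0,0],[0,0,0],[0,0,0],[0,0,0],[0,0,0],[0,0,0]]' --hand '[1,1,1,1,1,1,1,1]'

```text
time: 23.75
tool_pos: [0.593, 0.0653, 0.1382]
tool_rot: [-3.141, 0.0, -2.192]
contact_force: [0.1, 0.3, 0.1]
opening: 1.0
```

Run:
```python
from h import *
o=get_obs(); d=get_image('wrist'); save('w10.png',d['frame']);W=wcloud(d,o);z=W[...,2]
for n,c,a,b in(('handle',(.675,.008),.078,.093),('bottle body',(.5932,.066),.035,.066),('cap',(.5932,.066),.09,.105)):
    h=W[(np.hypot(W[...,0]-c[0],W[...,1]-c[1])<.03)&(z>a)&(z<b)]
    if len(h)>5: print(n,len(h),h.max(0),np.median(h[:,2]),cv2.minEnclosingCircle((h[:,:2]*1000).astype(np.float32)),circ(h))
need(.5934,.066,.0435,-125.4)
```

```text
handle 345 [0.68103005 0.01648431 0.08835159] 0.08533512963333616 ((674.0177001953125, 8.248867988586426), 8.302812576293945) (array([0.67337337, 0.0081074 ]), np.float64(0.00556074290020138))
bottle body 385 [0.60481614 0.07623376 0.06599546] 0.05390569358878179 ((589.271728515625, 62.52378845214844), 20.726722717285156) (array([0.59207139, 0.06573001]), np.float64(0.020959727368788487))
cap 1499 [0.60720106 0.08119491 0.0994879 ] 0.09683238083640724 ((592.081787109375, 65.7695541381836), 15.454294204711914) (array([0.59146946, 0.06506572]), np.float64(0.01048109222093566))
23.8 [0.5928 0.0654 0.1382] [-3.1414  0.     -2.1922] F [-0.5 -0.4  0.5] op 0.9990376141016005 off mm [-0.8 -0.1 94.7] dyaw tool -0.20592647663227126
```

View pics/w10.png

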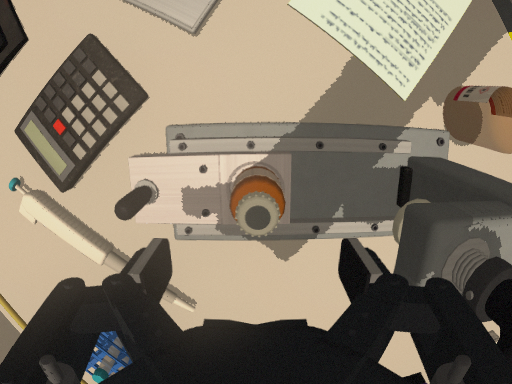

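Request:
play_rows --offset '[[0,0,20],[0,0,50],[0,0,78],[0,0,93],[0,0,95],[0,0,95],[0,0,95],[0,0,95]]' --dr '[[0,0,0],[0,0,0],[0,0,0],[0,0,0],[0,0,0],[0,0,0],[0,0,0],[0,0,0]]' --hand '[1,1,1,1,1,0.3,-1,-1]' --force 40

```text
time: 24.8
tool_pos: [0.5931, 0.066, 0.0445]
tool_rot: [-3.14, 0.001, -2.191]
contact_force: [-1.2, -0.3, 3.0]
opening: 0.481
```

Request:
play_rows --offset '[[0,0,0],[0,0,0],[0,0,0],[0,0,0],[0,0,-3],[0,0,-20],[0,0,-55],[0,0,-90]]' --dr '[[0,0,0],[0,0,0],[0,0,0],[0,0,0],[0,0,0],[0,0,0],[0,0,0],[0,0,0]]' --hand '[-1,-1,-1,-1,-1,-1,-1,-1]'

```text
time: 25.8
tool_pos: [0.5924, 0.0659, 0.135]
tool_rot: [3.142, 0.0, -2.191]
contact_force: [0.3, -0.3, -0.0]
opening: 0.481
```

Run:
```python
from h import *
o=get_obs();print(o['tool_pos'],o['tool_rot'],o['opening'])
for n in('top','scene'):
    d=dict(np.load(f'pics/{n}0.npz'));W=cloud(d);g=d['frame'].astype(int)
    # tray corners from segmentation by colour vs bench: grey (r-b small)
    f=g[...,0]-g[...,2]
    m=(W[...,0]>.38)&(W[...,0]<.7)&(W[...,1]>-.42)&(W[...,1]<-.06)
    print(n,'bench r-b',np.percentile(f[m],[5,25,50,75,95]))
    mm=(m&(f<12)&(W[...,2]<.03)).astype(np.uint8); mm=cv2.morphologyEx(mm,cv2.MORPH_OPEN,np.ones((3,3)))
    k,L,st,c=cv2.connectedComponentsWithStats(mm); i=1+np.argmax(st[1:,4]); p=W[L==i]
    print(st[i],cv2.minAreaRect((p[:,:2]*1000).astype(np.float32)))
```

```text
[0.59243211 0.06592845 0.1349864 ] [ 3.14156678e+00  1.26193049e-04 -2.19136740e+00] 0.4809703189641635
top bench r-b [17. 20. 30. 31. 32.]
[288 143  10  13  98] ((662.2864990234375, -136.10731506347656), (31.32281494140625, 43.071067810058594), 89.0478744506836)
scene bench r-b [16. 24. 43. 45. 46.]Traceback (most recent call last):
  File "<stdin>", line 10, in <module>
    return _wrapfunc(a, 'argmax', axis=axis, out=out, **kwds)
    return bound(*args, **kwds)
ValueError: attempt to get argmax of an empty sequence
```

Run:
```python
from h import *
for n,th in(('top',25),('scene',34)):
    d=dict(np.load(f'pics/{n}0.npz'));W=cloud(d);g=d['frame'].astype(int)
    f=g[...,0]-g[...,2]
    m=(W[...,0]>.38)&(W[...,0]<.7)&(W[...,1]>-.42)&(W[...,1]<-.06)
    mm=(m&(f<th)).astype(np.uint8); mm=cv2.morphologyEx(mm,cv2.MORPH_OPEN,np.ones((3,3)))
    k,L,st,c=cv2.connectedComponentsWithStats(mm); i=1+np.argmax(st[1:,4]); p=W[(L==i)&(W[...,2]<.025)]
    r=cv2.minAreaRect((p[:,:2]*1000).astype(np.float32)); print(st[i],r,cv2.boxPoints(r))
```

```text
[ 278  150   90   71 3360] ((538.6361694335938, -238.0465850830078), (157.0463409423828, 279.7217102050781), 22.29441261291504) [[ 412.92444  -138.42981 ]
 [ 519.04126  -397.2414  ]
 [ 664.3479   -337.66336 ]
 [ 558.2311    -78.851776]]
[ 254  231  101   80 3761] ((537.671630859375, -236.20632934570312), (164.6781768798828, 279.8062744140625), 21.870792388916016) [[ 409.14282 -137.04507]
 [ 513.37476 -396.71262]
 [ 666.20044 -335.36758]
 [ 561.9685   -75.70004]]
```

Request:
play_rows --offset '[[12,-11,-15],[40,-36,-40],[75,-68,-60],[112,-101,-65],[148,-134,-65],[178,-161,-65],[196,-177,-65],[199,-180,-65]]' --dr '[[0,0,2],[0,0,6],[0,0,11],[0,0,16],[0,0,21],[0,0,26],[0,0,29],[0,0,30]]' --hand '[-1,-1,-1,-1,-1,-1,-1,-1]'

```text
time: 26.8
tool_pos: [0.6225, -0.2028, 0.1978]
tool_rot: [3.142, -0.001, -2.719]
contact_force: [0.2, 1.6, -0.8]
opening: 0.474
```

Run:
```python
from h import *
need(.5685,-.2255,.10)
o=get_obs(); d=get_image('wrist'); save('w11.png',d['frame']);W=wcloud(d,o);z=W[...,2]
np.savez('pics/w11.npz',tp=o['tool_pos'],tr=o['tool_rot'],**d)
print(wproj(d,o,(.5685,-.2255,.003)))
for n,c in(('A',(.497,-.198)),('B',(.532,-.301))):
    h=W[(np.hypot(W[...,0]-c[0],W[...,1]-c[1])<.03)&(z>.073)&(z<.09)]; 
    if len(h): print(n,len(h),h.max(0),cv2.minEnclosingCircle((h[:,:2]*1000).astype(np.float32)))
m=(z>.0085)&(z<.02)&(W[...,0]>.38)&(W[...,0]<.7)&(W[...,1]>-.42)&(W[...,1]<-.06)
k,L,st,c=cv2.connectedComponentsWithStats(m.astype(np.uint8)); 
for i in range(1,k):
    if st[i,4]>60:
        r=cv2.minAreaRect((W[L==i][:,:2]*1000).astype(np.float32)); print(st[i],r)
print('floor z',z[int(wproj(d,o,(.5685,-.2255,.003))[1]),int(wproj(d,o,(.5685,-.2255,.003))[0])])
T=(W-o['tool_pos'])@R.from_euler('xyz',o['tool_rot']).as_matrix()
v,u=np.mgrid[0:384,0:512]; s=(u>205)&(u<305)&(v>180)&(v<325); t=T[s]
for a,b in((-.07,-.05),(-.025,-.005),(-.005,.01)):
    e=t[(t[:,2]>a)&(t[:,2]<b)&(abs(t[:,1])<.019)]; print(len(e),circ(e),np.percentile(e[:,2],2))
```

```text
26.8 [ 0.6225 -0.2028  0.1978] [ 3.1416e+00 -1.2000e-03 -2.7189e+00] F [ 0.2  1.6 -0.8] op 0.4736375323454226 off mm [58.4  1.5 97.9] dyaw tool None
(np.float64(256.52065224174993), np.float64(118.58511634665994))
A 807 [ 0.5143294  -0.18145948  0.08137701] ((499.50567626953125, -196.19305419921875), 15.584068298339844)
B 826 [ 0.54967515 -0.28524546  0.08124078] ((534.1611328125, -300.17218017578125), 15.514583587646484)
[ 137   21  242  143 3516] ((537.3216552734375, -238.5093231201172), (155.0496063232422, 275.5673828125), 22.256675720214844)
[ 280  196   76   67 2199] ((660.6732177734375, -110.21165466308594), (61.33756637573242, 98.11476135253906), 4.913960933685303)
floor z 0.0015860638895275059
3223 (array([ 0.0029576 , -0.00044958]), np.float64(0.009401780439817011)) -0.05372693597114525
1218 (array([ 0.00088147, -0.00027309]), np.float64(0.02053727560896136)) -0.024577914916232815
568 (array([ 0.00069585, -0.00026617]), np.float64(0.020904387662133213)) -0.004626337647547581
```

View pics/w11.png

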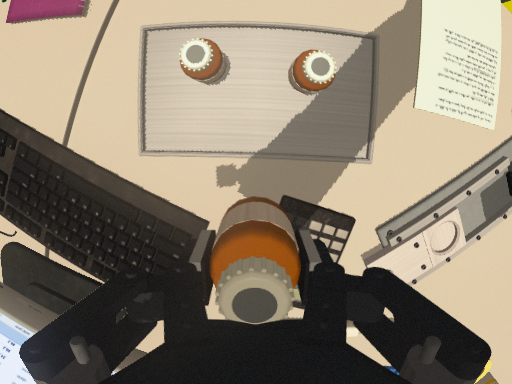

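Request:
play_rows --offset '[[15,0,10],[35,1,35],[52,1,70],[58,1,100],[58,1,125],[58,1,138],[58,1,138],[58,1,138]]' --dr '[[0,0,0],[0,0,0],[0,0,0],[0,0,0],[0,0,0],[0,0,0],[0,0,0],[0,0,0]]' --hand '[-1,-1,-1,-1,-1,-1,-1,-1]'

```text
time: 27.85
tool_pos: [0.571, -0.2233, 0.0613]
tool_rot: [-3.141, 0.001, -2.714]
contact_force: [0.4, 0.3, -0.4]
opening: 0.478
```

```bash
python3 -c "
from h import *
need(.5685,-.2255,.0265)"
```

```text
27.85 [ 0.571  -0.2233  0.0613] [-3.1407e+00  1.5000e-03 -2.7141e+00] F [ 0.4  0.3 -0.4] op 0.4781571744336394 off mm [ 3.2 -0.9 34.8] dyaw tool None
```

Request:
play_rows --offset '[[3,0,4],[3,0,12],[3,0,20],[3,0,26],[3,0,30],[3,0,33],[3,0,34],[3,0,34]]' --dr '[[0,0,0],[0,0,0],[0,0,0],[0,0,0],[0,0,0],[0,0,0],[0,0,0],[0,0,0]]' --hand '[-1,-1,-1,-1,-1,-1,-1,-1]'

```text
time: 28.85
tool_pos: [0.5673, -0.2249, 0.0266]
tool_rot: [3.142, 0.0, -2.715]
contact_force: [-0.4, 0.7, 1.5]
opening: 0.479
```

Request:
play_rows --offset '[[0,0,0],[0,0,0],[0,0,0],[0,0,0],[0,0,-5],[0,0,-30],[0,0,-70],[0,0,-115]]' --dr '[[0,0,0],[0,0,0],[0,0,0],[0,0,0],[0,0,0],[0,0,0],[0,0,0],[0,0,0]]' --hand '[-0.1,0.1,0.3,0.4,0.4,0.4,0.4,0.4]'

```text
time: 29.85
tool_pos: [0.5668, -0.2248, 0.1423]
tool_rot: [3.141, -0.001, -2.715]
contact_force: [0.2, -0.1, 0.6]
opening: 0.696
```

Request:
play_rows --offset '[[0,0,-30],[0,0,-60],[-15,0,-60],[-40,0,-60],[-55,0,-60],[-60,0,-60],[-60,0,-60],[-60,0,-60]]' --dr '[[0,0,0],[0,0,0],[0,0,0],[0,0,0],[0,0,0],[0,0,0],[0,0,0],[0,0,0]]' --hand '[0.4,0.4,0.4,0.4,0.4,0.4,0.4,0.4]'

```text
time: 30.85
tool_pos: [0.6211, -0.2009, 0.2011]
tool_rot: [3.141, -0.001, -2.716]
contact_force: [-0.1, 0.7, 0.6]
opening: 0.701
```

Run:
```python
from h import *
o=get_obs(); print(o['time'],o['tool_pos'],o['contact_force']); d=get_image('wrist'); save('w12.png',d['frame']);W=wcloud(d,o);z=W[...,2]
for n,c in(('A',(.497,-.198)),('B',(.532,-.301)),('open',(.5675,-.225))):
    h=W[(np.hypot(W[...,0]-c[0],W[...,1]-c[1])<.03)&(z>.07)&(z<.09)]; 
    if len(h): print(n,len(h),h.max(0),cv2.minEnclosingCircle((h[:,:2]*1000).astype(np.float32)))
    h=W[(np.hypot(W[...,0]-c[0],W[...,1]-c[1])<.03)&(z>.012)&(z<.048)]; print('body',circ(h))
d=get_image('scene'); save('s4.png',d['frame']);W=cloud(d);z=W[...,2]
m=(np.hypot(W[...,0]-.504,W[...,1]-.122)<.05)&(z>.225); print('knob',W[m].mean(0),W[m].max(0))
m=(np.hypot(W[...,0]-.672,W[...,1]-.005)<.03)&(z>.06)&(z<.11); print('handle',W[m].mean(0))
```

```text
30.85 [ 0.62109441 -0.20088315  0.20105996] [-0.12202289  0.67526755  0.64783448]
A 829 [ 0.51497728 -0.18118728  0.08129742] ((500.0429992675781, -196.51104736328125), 15.546728134155273)
body (array([ 0.50005716, -0.19684156]), np.float64(0.020605833547283726))
B 824 [ 0.54924111 -0.28518705  0.08137387] ((534.2687377929688, -300.4878845214844), 15.559426307678223)
body (array([ 0.53433378, -0.30030947]), np.float64(0.020873662927923607))
open 820 [ 0.58228703 -0.21016652  0.08151457] ((567.2330322265625, -225.03387451171875), 15.24106502532959)
body (array([ 0.5664716 , -0.22488583]), np.float64(0.020862925463620036))
knob [0.50170713 0.1186498  0.24021575] [0.52728605 0.14330997 0.2468992 ]
handle [0.67161834 0.00268913 0.07683939]
```

View pics/w12.png

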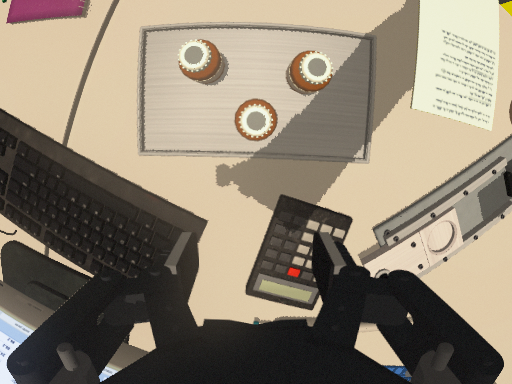

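View pics/s4.png

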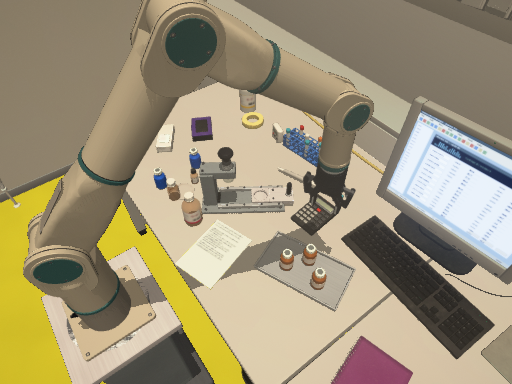

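All three bottles stand in the tray with equal tops at 0.081 m. The knob is up, the carriage is out, and the hand is clear.

```bash
python3 -c "
from workcell import *
print(sign_off())"
```

```text
the job is handed in; nothing more can be done
None
```

The open bottle is capped and standing in the tray with the two finished ones, and the job is handed in. It took about 31 s of the 69 s allowed.

**What I did:**
- I took the amber bottle with the grey-disc cap from between its neighbours and stood it in the nest.
- I pushed the carriage in by its handle until it met the stop (about 14 N).
- I pressed the knob to its stop: it went down 17 mm and the force then rose to about 55 N. I held it there for over a second.
- I let the knob rise, pulled the carriage out and set the bottle in the free half of the tray.

**Last checks:**
- **Cap:** home. Its top read about 99 mm with the bottle in the nest, down from about 106 mm before pressing. In the tray it read 81 mm, the same as the finished bottles.
- **Bottle:** upright and about 35 mm from the tray's centre along tray x, well inside the rim.
- **Finished bottles:** within 1 mm of where I measured them just before placing.
- **Press:** the knob was back at its starting height, and the carriage handle was within about 1 mm of where it started.
- **Bystanders:** they looked undisturbed in the last scene picture; I did not measure them again.
- **Robot:** the hand was clear of everything, with no contact force.

Nothing failed. The only disagreement was 2–8 mm between the fixed cameras and the wrist camera, so I used the wrist readings. The first grasp was also about 4 mm off-centre along the jaws, and closing them centred the bottle.

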